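# Load bearing bushes into the wash flask and hold it down in the sprung ring

### The job

Tip all six brass bushes from the yellow scoop into the white wash flask and set the scoop back down on the bench, right side up. Then seat the flask upright in the red sprung ring of the parts shaker, push down on the flask alone until the ring is fully down against its stop, and finish while still holding the flask pressed down there (the shaker runs only while the ring is held down). Do not shift the tools and turbo parts lying around.

Things in the scene. Friction and masses are not known exactly. Their poses are not given: they have to be found in the camera images.
- scoop: yellow scoop, 100 long (x) x 36 wide (y) x 34 mm high, 90 g. Straight trough: 3 mm floor, two parallel 4 mm side walls and a rear wall, no front wall: it pours over its front end, which points along its own -x. Starts on the bench holding the six bushes. Can be gripped from above across the side walls (36 mm). Origin: centre of its underside, z up.
- scoop_lip (a point): middle of the scoop's open front edge, on the upper face of the floor (50 mm along -x from the scoop's origin, 3 mm up)
- bush0: brass bearing bush 1 of 6, a short thick cylinder 15 mm in diameter and 12 mm high, 13 g, starts standing in the scoop (friction about 0.6: it slides once the floor leans more than about 35 degrees). Origin: centre of its underside
- bush1: brass bearing bush 2 of 6, a short thick cylinder 15 mm in diameter and 12 mm high, 13 g, starts standing in the scoop (friction about 0.6: it slides once the floor leans more than about 35 degrees). Origin: centre of its underside
- bush2: brass bearing bush 3 of 6, a short thick cylinder 15 mm in diameter and 12 mm high, 13 g, starts standing in the scoop (friction about 0.6: it slides once the floor leans more than about 35 degrees). Origin: centre of its underside
- bush3: brass bearing bush 4 of 6, a short thick cylinder 15 mm in diameter and 12 mm high, 13 g, starts standing in the scoop (friction about 0.6: it slides once the floor leans more than about 35 degrees). Origin: centre of its underside
- bush4: brass bearing bush 5 of 6, a short thick cylinder 15 mm in diameter and 12 mm high, 13 g, starts standing in the scoop (friction about 0.6: it slides once the floor leans more than about 35 degrees). Origin: centre of its underside
- bush5: brass bearing bush 6 of 6, a short thick cylinder 15 mm in diameter and 12 mm high, 13 g, starts standing in the scoop (friction about 0.6: it slides once the floor leans more than about 35 degrees). Origin: centre of its underside
- flask: white open wash flask, blue band, 115 mm high, about 220 g, stands on the bench. Outside: foot of radius 22 mm, cone widening to a belly of radius 42 mm from 30 to 50 mm up, shoulder, straight neck of radius 30 mm from 70 to 115 mm up. Wall 3 mm, mouth 54 mm wide. Can be gripped from above across the neck (60 mm). Origin: centre of its underside, z up.
- flask_belly (a point): centre of the flask's belly, on its axis 40 mm above its underside
- flask_mouth (a point): centre of the flask's mouth, on its axis 115 mm above its underside
- cradle: the parts shaker: fixed round grey base, radius 62 mm, 20 mm high, carrying the red sprung ring on three coil springs. Origin: centre of its underside on the bench, z up. The ring's axis is the z axis through this origin.
- ring_top (a point): centre of the red ring's upper face, 66 mm above the bench when the ring is up; moves with the ring. The ring has 34 mm inner radius, 51 mm outer radius, is 22 mm high. The flask's lower cone drops into it and seats with the flask's underside 18 mm below this point (48 mm above the bench with the ring up).
- ring (a joint): how far the sprung ring is pressed down, m: 0 up, 0.014 at its stop. It starts to move at about 6 N and needs about 15 N at the stop (the weight of the loaded flask, 3 to 4 N, included); it springs up again if let go.
- wrench: steel spanner lying on the bench, 150 mm long, to be left alone. Origin: on its underside near the middle
- wheel: aluminium compressor wheel, 44 mm across, 30 mm high, to be left alone. Origin: centre of its underside
- core: dark turbo core with a bladed wheel on top, 90 mm across, 78 mm high, to be left alone. Origin: centre of its underside
- grease: green grease tin, 60 mm across, 68 mm high, to be left alone. Origin: centre of its underside
- driver: screwdriver lying at the right of the bench, to be left alone. Origin: on its underside near the middle
Mind the look-alikes: they are no part of the job. Of the things like the scoop, leave any that is green or orange; of the rest the smaller one is meant.

How it is judged:
On the way, in this order (a step that is already met when the one before it is completed fails the run):
1. all six bushes are inside the upright flask (distance between each of bush0, bush1, bush2, bush3, bush4, bush5 and flask_belly below 0.047 m and angle between flask's own z axis and vertical below 0.3 rad), for 0.2 s.
2. the flask sits in the ring and the ring is pressed down to its stop (distance between each of bush0, bush1, bush2, bush3, bush4, bush5 and flask_belly below 0.047 m and value of joint ring above 0.011 m and horizontal distance between flask and cradle below 0.006 m and angle between flask's own z axis and vertical below 0.12 rad and contact force between flask and cradle above 6 N and contact force between the fingers and flask above 3 N), for 0.3 s.
At the end, for the whole second after the job is handed in: All six bushes in the flask; flask upright (0.12 rad), within 6 mm of the ring's axis, at rest, touched by the fingers (3 N) and pushed on the ring (6 N), ring down over 11 of 14 mm; robot not touching the shaker itself; scoop right side up on the bench (0.2 rad) (all of step 2 and contact force between each of the arm, the fingers and cradle below 0.5 N and linear speed of flask below 0.02 m/s and height (world z) of scoop below 0.012 m and angle between scoop's own z axis and vertical below 0.2 rad); the arm keeps its last pose, push and grip.
It fails at once if the wrench is shifted by more than 30 mm (distance of wrench from where it was at the start of the episode above 0.03 m).
It fails at once if the wheel is shifted by more than 30 mm (distance of wheel from where it was at the start of the episode above 0.03 m).
It fails at once if the core is shifted by more than 30 mm (distance of core from where it was at the start of the episode above 0.03 m).
It fails at once if the grease is shifted by more than 30 mm (distance of grease from where it was at the start of the episode above 0.03 m).
It fails at once if the driver is shifted by more than 30 mm (distance of driver from where it was at the start of the episode above 0.03 m).
It also fails if it takes over 72 s, if anything falls off the work surface, if the arm or the gripper's body presses on something with over 40 N, if the wrist force passes 120 N, or if a joint passes its speed limit or range.

### The arm

A 7-joint arm with a two-finger parallel gripper is mounted at the origin on the work surface. World frame = base frame: x ahead of the robot, y to its left, z up, the work surface at z = 0. Lengths are in m, angles in rad, forces in N, time in s.
With the tool pointing down it reaches from about 0.425 to 0.825 m from the base axis. Payload 3.6 kg.
Tool frame: the origin (TCP) lies where the fingers leave the gripper's body, on its centre line; the fingertips stand 73 mm ahead of it and the grasp point (between the pads) lies 54 mm ahead of it; z points along the fingers, y is the line along which they close (so a half turn about z gives the same grasp; the last joint's range is limited). The gripper opens to 85 mm and grips with 20 to 120 N. Pads are 22 mm wide; open, the fingers measure 114 mm over their backs; the gripper's body (76 mm by 85 mm) begins 54 mm behind the grasp point. The pads swing forward as they close: fully open they stand 13 mm farther back than shut.
Start: joints at [-1.266, 0.615, -0.013, 1.423, 0.008, 1.103, -0.04], TCP at [0.211, 0.615, 0.304] pointing down, gripper open.
Joint ranges: [-3.12, 3.12], [-0.3, 2.06], [-1.34, 1.32], [0.26, 2.42], [-1.36, 4.5], [0.01, 1.98], [-2.84, 2.84]. Speed limits (rad/s): [2.79, 2.79, 3.14, 3.14, 3.14, 3.14, 3.14].

### API

Orientations are given as a unit quaternion [x, y, z, w].
In Python, from station import arm, snapshot, camera_info, ticket gives the robot as it stands. Calls block until the motion is done:
- arm.movep(position, orientation): joint-space move of the TCP to a pose.
- arm.line_to(position, velocity=0.15, ori=None): straight line of the TCP; ori=None keeps the orientation; velocity is the mean speed in m/s.
- arm.move_j(angles): joint-space move.
- arm.move_gripper(opening, effort=None): opening from 0.0 (shut) to 1.0 (fully open); effort is the grip in N (None keeps the last); returns when the fingers have stopped.
- arm.pause(seconds).
- arm.ik(position, orientation): joint angles nearest the present ones, or None.
- snapshot(name): name is "scene" or "top" or "wrist"; returns the picture (480x640x3 uint8, blue, green, red); there is no depth.
- camera_info(name): a dict with "fx", "fy", "cx", "cy" (pixels), "R" (3x3) and "t" (3): a world point X has camera coordinates R X + t; the wrist camera has in their place "T_tool_cam" (4x4, takes a point from camera to tool coordinates, whose origin is the TCP and whose axes are the flange's). Camera axes: x right, y down, z forward; pixel columns grow to the right and rows downward; lengths in m; the calibration is good to about 2 mm. A picture is of the moment at which its call begins: read the wrist's pose just before it. camera_info takes no time and is no camera call.
A pose or a line that the arm cannot do raises arm.MotionError and nothing moves.
- ticket.finish_job(): hands the job in; it is judged then, once.
Readings, each from a call of its own:
- arm.read_time(): time.
- arm.read_joint_positions(): joint angles.
- arm.read_dq(): joint speeds.
- arm.read_effort(): joint torques, N m.
- arm.read_tool_pos(): TCP position.
- arm.read_eef_rot(): TCP orientation.
- arm.read_ft_force(): force on the tool from outside, world axes, zero at the start.
- arm.read_wrist_torque(): the same for the moment, N m.
- arm.read_opening(): opening from 0.0 (shut) to 1.0 (fully open).
- arm.read_finger_force(): force on a finger pad.
Only numpy, scipy, OpenCV 4.12 (cv2) and the standard library are available. Lean on these libraries where they do the work, as an engineer would, in place of code of your own. Each camera call takes 0.05 s, during which the arm holds its last target. There are 200 camera calls.

## Working session

There is one attempt and no reset: what is moved stays moved. The work goes in short steps, each a Python script; the robot and the scene stay as the last script left them, time stands still between calls to the robot, and variables do not carry over. Pictures are saved under pics/ and viewed, at most 10 in all, crops included, and the job is handed in when it is done.

```bash
ls; mkdir -p pics; python3 - <<'E'
from station import arm,snapshot,camera_info
import cv2
for n in("scene","top"):
    cv2.imwrite(f"pics/{n}0.png",snapshot(n)); c=camera_info(n); print(n,c)
c=camera_info("wrist");print(c)
print(arm.read_eef_rot(),arm.read_time(),arm.read_opening())
E
```

```text
pics
scene {'fx': 488.9864928421653, 'fy': 488.9864928421653, 'cx': 323.1639771749834, 'cy': 233.91781763249034, 'R': array([[-0.7118389 ,  0.7022936 , -0.00831148],
       [ 0.52023483,  0.51928153, -0.67801358],
       [-0.47184861, -0.48696036, -0.73500238]]), 't': array([ 0.40834007, -0.2146246 ,  1.6021351 ])}
top {'fx': 439.5235177110822, 'fy': 439.5235177110822, 'cx': 324.1203272675779, 'cy': 234.14764263032043, 'R': array([[ 0.01882445, -0.99979725,  0.00714833],
       [-0.99759611, -0.01925894, -0.06656642],
       [ 0.06669059, -0.00587807, -0.99775639]]), 't': array([-0.00464614,  0.56557123,  1.05286846])}
{'fx': 411.22146757796054, 'fy': 411.22146757796054, 'cx': 320.605241971832, 'cy': 235.30487174475033, 'T_tool_cam': array([[-9.80705841e-04, -9.55630231e-01, -2.94567309e-01,
         7.56687621e-02],
       [ 9.99999398e-01, -1.08197592e-03,  1.80819948e-04,
        -5.84015892e-04],
       [-4.91511744e-04, -2.94566954e-01,  9.55630717e-01,
        -6.97530195e-02],
       [ 0.00000000e+00,  0.00000000e+00,  0.00000000e+00,
         1.00000000e+00]])}
[ 1.64593200e-01  9.86360820e-01 -1.17283710e-03 -1.89964112e-04] 0.1 0.9997291325328349
```

View pics/scene0.png

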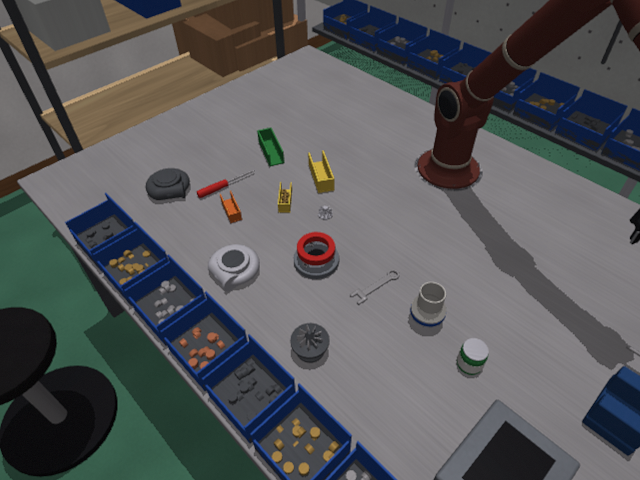

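View pics/top0.png

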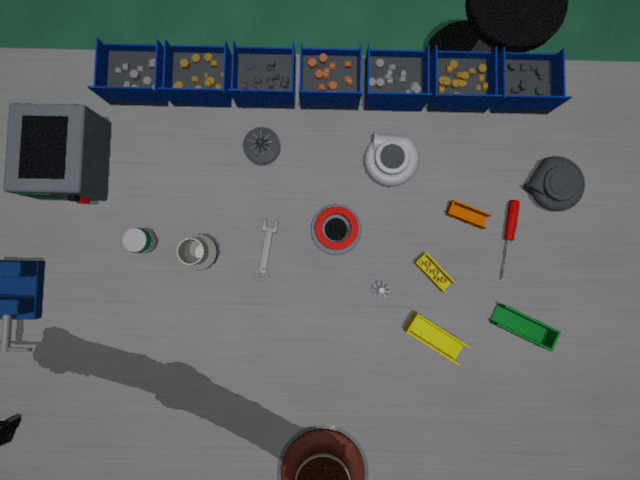

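Scene (285,196) / top (435,272): the small yellow scoop holding the bushes. The flask's mouth is at top (192,251) and scene (432,293), the red ring at top (336,229) and scene (316,248). Next I'll look at each from close up with the wrist camera.

```bash
cat > h.py <<'E'
import numpy as np, cv2
from scipy.spatial.transform import Rotation as Ro
from station import arm,snapshot,camera_info,ticket
def down(psi): return np.array([np.cos(psi/2),np.sin(psi/2),0,0])
def wrist_P():
    """3x4 projection of the wrist camera now"""
    c=camera_info("wrist"); T=np.eye(4); T[:3,:3]=Ro.from_quat(arm.read_eef_rot()).as_matrix(); T[:3,3]=arm.read_tool_pos()
    return K(c)@np.linalg.inv(T@c["T_tool_cam"])[:3]
def K(c): return np.array([[c["fx"],0,c["cx"]],[0,c["fy"],c["cy"]],[0,0,1]])
def fixed_P(n):
    c=camera_info(n); return K(c)@np.c_[c["R"],c["t"]]
def tri(Ps,uvs):
    A=np.vstack([[u*P[2]-P[0],v*P[2]-P[1]] for P,(u,v) in zip(Ps,uvs)])
    X=np.linalg.lstsq(A[:,:3],-A[:,3],rcond=None)[0]
    res=max(np.hypot(*((P@np.r_[X,1])[:2]/(P@np.r_[X,1])[2]-uv)) for P,uv in zip(Ps,uvs))
    return X,res
def onplane(P,uv,z):
    u,v=uv; A=np.vstack([u*P[2]-P[0],v*P[2]-P[1]]); return np.linalg.solve(A[:,:2],-A[:,2]*z-A[:,3])
E
python3 - <<'E'
from h import *
Pt,Ps=fixed_P("top"),fixed_P("scene")
for n,a,b in(("scoop",(435,272),(285,196)),("flask mouth",(191,251),(432,293)),("ring",(336,229),(316,248))):
    print(n,*tri([Pt,Ps],[a,b]))
for n,a in(("wrench",(267,248)),("wheel",(381,288)),("core",(262,146)),("grease",(138,239)),("driver",(508,235)),("bigscoop",(437,337)),("green",(525,327)),("orange",(469,213)),("whitehousing",(391,160))):print(n,onplane(Pt,a,0.03))
d={}
ims=[]
for n,a,z in(("flask",(191,251),.115),("ring",(336,229),.066),("scoop",(435,272),.03)):
    p=onplane(Pt,a,z); az=np.arctan2(p[1],p[0]); psi=az+np.pi/2
    for k in(0,1):
        o=(k-.5)*.1*np.array([-np.sin(az),np.cos(az)])   # along tangential
        arm.movep([*(p+o),0.30],down(psi))
        d[f"{n}{k}P"]=wrist_P(); d[f"{n}{k}"]=im=snapshot("wrist"); 
        if k==1 or n=="scoop": ims.append(im)
np.savez("w.npz",**d)
t=np.vstack([np.hstack(ims[:2]),np.hstack(ims[2:])]); cv2.imwrite("pics/w.png",cv2.resize(t,(800,600),interpolation=cv2.INTER_AREA)); print(arm.read_time())
E
```

```text
scoop [ 0.47782262 -0.26401605  0.01868076] 0.491284838556838
flask mouth [0.51629007 0.30173524 0.10906418] 0.0013661197476767125
ring [ 0.57666943 -0.02225533  0.05348617] 0.4411299241501508
wrench [0.52876745 0.1429651 ]
wheel [ 0.43816846 -0.13247298]
core [0.77768662 0.16201362]
grease [0.54448775 0.45332993]
driver [ 0.57133472 -0.43874203]
bigscoop [ 0.32468747 -0.26705131]
green [ 0.35196142 -0.47743572]
orange [ 0.62301827 -0.34432583]
whitehousing [ 0.74949112 -0.15375143]
6.525
```

View pics/w.png

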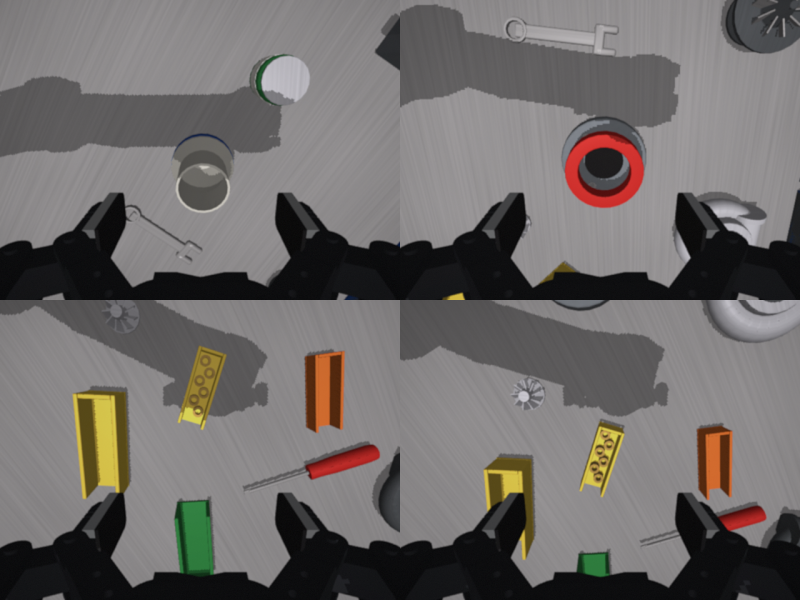

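Upper left is the flask: its mouth is at (203,188) in the tile, which is about (325,301) at full size. Upper right is the ring, at tile (604,170). Below are two views of the scoop holding six bushes. The rear wall is at the image-upper end and the open front at the lower end, pointing away to −y. Now I'll fit models to these views.

```bash
cat > fit.py <<'E'
from h import *
from scipy.optimize import minimize
w=np.load("w.npz"); Pt,Ps=fixed_P("top"),fixed_P("scene")
top,scene=cv2.imread("pics/top0.png"),cv2.imread("pics/scene0.png")
def proj(P,X): q=np.c_[X,np.ones(len(X))]@P.T; return (q[:,:2]/q[:,2:]).astype(np.float32)
def masks(im,f,seed):
    m=f(cv2.cvtColor(im,cv2.COLOR_BGR2HSV)).astype(np.uint8); m=cv2.morphologyEx(m,cv2.MORPH_CLOSE,np.ones((3,3)))
    n,l,s,c=cv2.connectedComponentsWithStats(m)
    k=min((i for i in range(1,n) if s[i,4]>60),key=lambda i:np.hypot(*(c[i]-seed)))
    return cv2.convexHull(np.argwhere(l==k)[:,::-1].astype(np.float32))
def iou(a,b):
    i=cv2.intersectConvexConvex(a,b)[0]; return i/(cv2.contourArea(a)+cv2.contourArea(b)-i)
def fit(model,views,p0,steps):
    cost=lambda p:-sum(iou(h,cv2.convexHull(proj(P,model(p)))) for P,h in views)/len(views)
    s=np.vstack([p0]+[np.array(p0)+np.eye(len(p0))[i]*steps[i] for i in range(len(p0))])
    r=minimize(cost,p0,method="Nelder-Mead",options=dict(initial_simplex=s,xatol=1e-5,fatol=1e-6,maxiter=600)); return r.x,r.fun
def V(name,f,X0,pt=True):
    L=[(w[name+"0P"],w[name+"0"]),(w[name+"1P"],w[name+"1"])]
    if pt: L+=[(Pt,top),(Ps,scene)]
    return [(P,masks(im,f,proj(P,np.array([X0]))[0])) for P,im in L]
box=lambda p:np.array([[x*np.cos(p[2])-y*np.sin(p[2])+p[0],x*np.sin(p[2])+y*np.cos(p[2])+p[1],z+p[3]] for x in(-.05,.05) for y in(-.018,.018) for z in(0,.034)])
t=np.linspace(0,2*np.pi,60,endpoint=False)
cyl=lambda p:np.array([[p[0]+.051*np.cos(a),p[1]+.051*np.sin(a),p[2]-z] for a in t for z in(0,.022)])
yel=lambda h:(h[...,0]>18)&(h[...,0]<36)&(h[...,1]>110)
red=lambda h:((h[...,0]<8)|(h[...,0]>172))&(h[...,1]>130)
if __name__=="__main__":
    for pt in(False,True):
        print("scoop",*fit(box,V("scoop",yel,[.478,-.264,.02],pt),[.478,-.264,1.0,0],[.01,.01,.2,.005]))
        print("ring",*fit(cyl,V("ring",red,[.577,-.022,.06],pt),[.577,-.022,.06],[.01,.01,.01]))
    def G(im):
        g=cv2.GaussianBlur(cv2.cvtColor(im,cv2.COLOR_BGR2GRAY).astype(np.float32),(0,0),1.5); return np.hypot(cv2.Sobel(g,-1,1,0),cv2.Sobel(g,-1,0,1))
    views=[(w["flask0P"],G(w["flask0"])),(w["flask1P"],G(w["flask1"]))]
    def c(p):
        s=0
        for P,g in views:
            for r in(.030,.027):
                q=proj(P,np.c_[p[0]+r*np.cos(t),p[1]+r*np.sin(t),0*t+p[2]]); s+=cv2.remap(g,q[:,0].copy(),q[:,1].copy(),cv2.INTER_LINEAR).clip(0,150).mean()
        return -s
    best=min((minimize(c,[.516+a,.302+b,.111+d],method="Nelder-Mead",options=dict(initial_simplex=np.array([.516+a,.302+b,.111+d])+np.vstack([np.zeros(3),np.eye(3)*.004]))) for a in(-.005,0,.005) for b in(-.005,0,.005) for d in(-.008,0,.008)),key=lambda r:r.fun)
    print("mouth",best.x,best.fun)
E
python3 fit.py
```

```text
scoop [ 0.47929189 -0.26180743  0.77827557 -0.00253926] -0.9807222132944778
ring [ 0.57920376 -0.02183577  0.06136541] -0.980305994682442
scoop [ 0.47935841 -0.26183047  0.78201423 -0.00218615] -0.9349970218669711
ring [ 0.57904279 -0.0218373   0.06227147] -0.9512075468113644
mouth [0.51683435 0.30255591 0.11391694] -402.388427734375
```

```bash
cat >> h.py <<'E'
SC=np.array([.4793,-.2618,0]); YAW=.780; FM=np.array([.5168,.3026,.114]); RING=np.array([.5791,-.0218])
S=.015; ZG=.080
FLIP={"A":np.diag([1.,-1,-1]),"B":np.diag([-1.,1,-1])}
def scoop_pose(a,th,lip,opt):
    """TCP pose holding the scoop with yaw a, front tilted down by th, lip at a point"""
    R=(Ro.from_euler("z",a)*Ro.from_euler("y",-th)).as_matrix()
    return lip+R@np.array([.05+S,0,ZG-.003]), Ro.from_matrix(R@FLIP[opt]).as_quat()
def rest_lip(z=0): return SC+np.array([-.05*np.cos(YAW),-.05*np.sin(YAW),.003+z])
E
python3 - <<'E'
from h import *
np.set_printoptions(precision=2,suppress=True)
for o in"AB":
    for z in(0,.2):
        q=arm.ik(*scoop_pose(YAW,0,rest_lip(z),o)); print("pick",o,z,None if q is None else np.array(q))
    for d in range(0,360,20):
        a=np.deg2rad(d); f=-np.array([np.cos(a),np.sin(a),0]); out=[]
        for th in(0,30,60,80):
            lip=FM+np.array([0,0,.012])-.012*f
            if th==0: lip=lip+[0,0,.06]
            out.append(arm.ik(*scoop_pose(a,np.deg2rad(th),lip,o)))
        if all(x is not None for x in out): print(o,d,np.array(out[0]),np.array(out[2]),np.array(out[3]))
E
```

```text
pick A 0 [ 0.19  0.82  0.39  1.92 -0.58  0.52  0.19]
pick A 0.2 [ 0.05  0.54  0.61  1.76 -0.37  0.95  0.01]
A 0 [-0.9   0.79  0.78  1.44 -0.58  1.15 -1.6 ] [-0.24  0.85 -0.96  2.23  2.05  1.47  2.2 ] [-0.7   0.89 -0.39  2.37  2.17  1.69  1.68]
A 60 [-0.89  0.72  0.5   1.43 -0.37  1.08 -0.84] [ 0.38  0.95 -1.15  2.24  2.96  0.48  2.68] [ 0.48  1.23 -1.16  2.36  3.47  0.8   2.57]
A 80 [-0.89  0.68  0.42  1.48 -0.3   1.04 -0.57] [-0.86  1.02  1.13  2.1   4.41  1.81  0.97] [-0.57  1.03  0.75  2.16  4.35  1.96  1.28]
A 100 [-0.87  0.64  0.34  1.55 -0.24  1.   -0.3 ] [-0.04  0.76 -0.23  1.86 -1.21  0.98  0.92] [ 0.14  0.94 -0.36  1.86 -1.29  1.18  1.14]
A 120 [-0.86  0.59  0.27  1.62 -0.18  0.95 -0.  ] [-0.07  0.84 -0.23  1.63 -0.88  1.23  0.82] [ 0.07  1.01 -0.33  1.58 -0.98  1.43  0.93]
A 140 [-0.83  0.55  0.21  1.7  -0.14  0.91  0.31] [-0.13  0.92 -0.25  1.41 -0.65  1.5   0.82] [-0.04  1.1  -0.31  1.29 -0.77  1.73  0.83]
A 160 [-0.77  0.51  0.14  1.77 -0.09  0.87  0.63] [-0.21  1.   -0.26  1.2  -0.46  1.76  0.89] [-0.07  1.24 -0.58  1.01 -0.45  1.97  0.67]
A 260 [ 0.19  0.77 -1.15  1.74
[... 1719 characters left out ...]
.94 -2.55]
B 260 [-0.76  0.54  0.46  1.77 -0.3   0.89 -0.35] [-1.08  1.09  0.69  1.22  0.17  1.7  -0.69] [-1.09  1.29  0.75  1.03  0.31  1.96 -0.62]
B 280 [-0.67  0.56  0.37  1.7  -0.24  0.92 -0.04] [-1.2   1.02  0.69  1.42  0.34  1.39 -0.6 ] [-1.25  1.21  0.73  1.3   0.46  1.6  -0.63]
B 300 [-0.61  0.59  0.28  1.62 -0.19  0.95  0.26] [-1.31  0.95  0.73  1.65  0.51  1.05 -0.56] [-1.43  1.17  0.83  1.59  0.59  1.19 -0.66]
B 320 [-0.56  0.63  0.19  1.55 -0.13  0.98  0.54] [-1.47  0.96  0.92  1.88  0.63  0.61 -0.5 ] [-1.64  1.27  1.12  1.88  0.61  0.63 -0.64]
B 340 [-0.54  0.65  0.11  1.48 -0.08  1.02  0.82] [-1.6   1.07  1.21  2.09  0.63  0.03 -0.34] [-1.73  1.35  1.25  2.16  1.79  0.21 -1.77]
```

```bash
python3 - <<'E'
from h import *
p,q=scoop_pose(YAW,0,rest_lip(.1),"A"); arm.movep(p,q)
arm.move_gripper(.8,60)
p,q=scoop_pose(YAW,0,rest_lip(0),"A"); arm.line_to(p,.1)
print(arm.read_ft_force())
arm.move_gripper(0,60); print("open",arm.read_opening(),arm.read_finger_force())
p,q=scoop_pose(YAW,0,rest_lip(.19),"A"); arm.line_to(p,.12)
print(arm.read_ft_force(),arm.read_opening(),arm.read_time())
cv2.imwrite("pics/lift.png",snapshot("wrist"))
E
```

```text
[-0.15103259  0.27741073 -0.61163422]
open 0.40712247118248396 60.78091621398926
[-0.18713412 -0.20969327 -1.90316628] 0.4130879217992502 10.6833
```

View pics/lift.png

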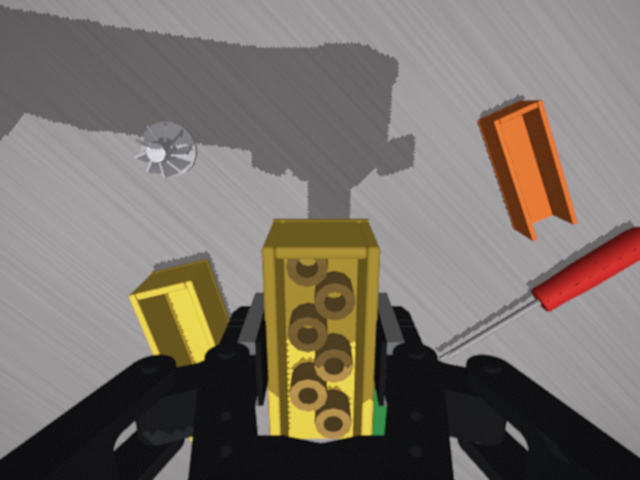

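The scoop is held level with all six bushes in it; its rear top edge is at (320,220) and its lip near (310,436). Next I carry it level to the flask and check the lip's position there before pouring.

```bash
cat >> h.py <<'E'
AP=np.deg2rad(130); FR=-np.array([np.cos(AP),np.sin(AP),0])
E
python3 - <<'E'
from h import *
c=camera_info("wrist"); Tc=np.linalg.inv(c["T_tool_cam"])
for X in([.05-S,0,ZG-.034,1],[-.05-S,0,ZG-.003,1]):
    k=K(c)@(Tc@np.array(X))[:3]; print(k[:2]/k[2])
lip=FM+np.array([0,0,.075])-.012*FR
p,q=scoop_pose(AP,0,lip,"A"); arm.line_to(p,.17,q)
for th in(10,20,27):
    l=FM+np.array([0,0,.03 if th<27 else .014])-.012*FR; p,q=scoop_pose(AP,np.deg2rad(th),l,"A"); arm.line_to(p,.06,q)
cv2.imwrite("pics/pour0.png",snapshot("scene")[200:380,340:580].repeat(3,0).repeat(3,1)); print(arm.read_time(),arm.read_joint_positions())
E
```

```text
[321.18683992 247.88575088]
[321.26610463 439.68740036]
16.1917 [-0.39575251  0.67045716 -0.09687257  1.64638747 -0.48109341  0.99494765
  0.52531221]
```

View pics/pour0.png

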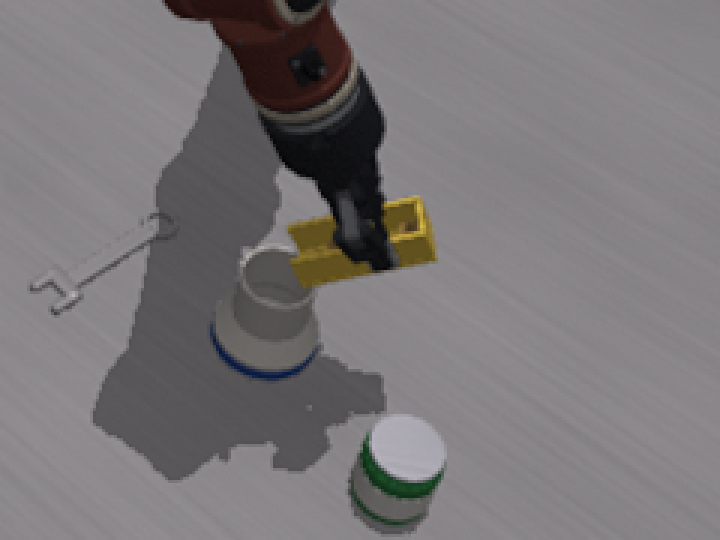

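The lip, near (300,265) in the crop, is over the rear half of the mouth at (280,278). Now pouring.

```bash
python3 - <<'E'
from h import *
print(arm.read_ft_force())
for th in(34,40,46,52,58,64,70,76):
    p,q=scoop_pose(AP,np.deg2rad(th),FM+np.array([0,0,.013])-.010*FR,"A"); arm.line_to(p,.045,q)
arm.pause(.6); print(arm.read_ft_force(),arm.read_time())
a=snapshot("scene")[200:380,340:580].repeat(2,0).repeat(2,1); b=snapshot("top")[160:340,100:300].repeat(2,0).repeat(2,1)
cv2.imwrite("pics/pour1.png",np.hstack([a,b])[:, :800])
E
```

```text
[-0.91235852 -0.04144243 -1.77049256]
[-0.01388555 -0.55172528 -1.7283705 ] 19.9417
```

```bash
python3 -c "
import cv2;i=cv2.imread('pics/pour1.png');cv2.imwrite('pics/pour1.png',cv2.resize(i,(800,int(i.shape[0]*800/i.shape[1]))))"
```

```text
(no output)
```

View pics/pour1.png

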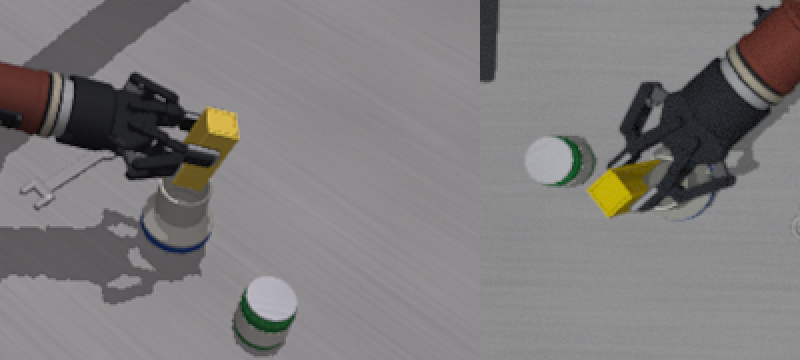

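The scoop is tilted steeply into the mouth and nothing lies on the bench. I'll level it out and check that it's empty.

```bash
python3 - <<'E'
from h import *
for th,z,b in((60,.03,.012),(30,.06,.03),(0,.075,.06)):
    p,q=scoop_pose(AP,np.deg2rad(th),FM+np.array([0,0,z])-b*FR,"A"); arm.line_to(p,.12,q)
i=np.hstack([snapshot("wrist")[180:],snapshot("top")[180:,:][:300]]); cv2.imwrite("pics/after.png",cv2.resize(i,(800,188))); print(arm.read_ft_force(),arm.read_time())
E
```

```text
[-0.92388756 -0.67576138 -1.43208357] 22.225
```

View pics/after.png

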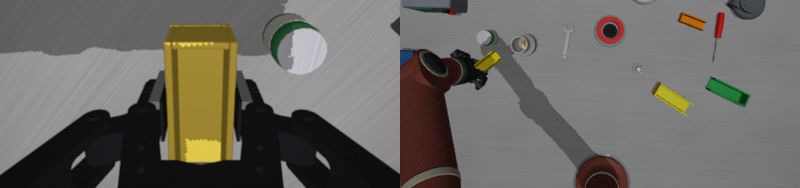

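The scoop is empty. I'll set it back in its old place, then look at the flask again from above.

```bash
python3 - <<'E'
from h import *
p,q=scoop_pose(YAW,0,rest_lip(.12),"A"); arm.line_to(p,.2,q)
p,q=scoop_pose(YAW,0,rest_lip(.004),"A"); arm.line_to(p,.1)
for z in(.002,.001,0,-.001):
    p,q=scoop_pose(YAW,0,rest_lip(z),"A"); arm.line_to(p,.03); f=arm.read_ft_force()[2]; print(z,f)
    if f>1.5: break
arm.move_gripper(.8); 
arm.line_to(scoop_pose(YAW,0,rest_lip(.15),"A")[0],.2)
d={}; az=np.arctan2(FM[1],FM[0]); psi=az+np.pi/2
for k in(0,1):
    o=(.07 if k else 0)*np.array([-np.sin(az),np.cos(az)])
    arm.movep([*(FM[:2]+o),.30],down(psi)); d[f"flask{k}P"]=wrist_P(); d[f"flask{k}"]=snapshot("wrist")
np.savez("w2.npz",**d); s=snapshot("scene")
cv2.imwrite("pics/f2.png",cv2.resize(np.hstack([d["flask0"][140:400,180:460],d["flask1"][140:400,180:460],s[120:380,200:480]]),(800,248))); print(arm.read_time())
E
sed 's/w.npz/w2.npz/' fit.py > fit2.py; sed -i '/for pt in/,/"ring",\*fit/d' fit2.py; python3 fit2.py
```

```text
0.002 -1.2208035438769957
0.001 -1.6093219833044956
0 4.88724227825826
31.5833
mouth [0.51673593 0.30248312 0.11430893] -376.5545959472656
```

View pics/f2.png

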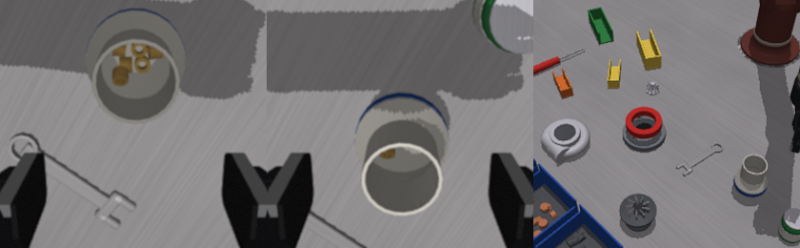

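All six bushes are in the flask, which has not moved, and the scoop is upright on the bench. Next I grip the flask by its neck and carry it over the ring.

```bash
python3 - <<'E'
from h import *
F=np.array([.5168,.3025]); psi=np.arctan2(F[1],F[0])+np.pi/2
arm.move_gripper(1.0,80)
arm.movep([*F,.24],down(psi)); arm.line_to([*F,.147],.1); print(arm.read_ft_force())
arm.move_gripper(0,80); print(arm.read_opening(),arm.read_finger_force())
arm.line_to([*F,.26],.12); print(arm.read_ft_force())
psi2=np.arctan2(RING[1],RING[0])+np.pi/2
arm.line_to([*RING,.26],.12,down(psi2)); arm.line_to([*RING,.21],.08); arm.pause(.3)
print(arm.read_ft_force(),arm.read_opening(),arm.read_time())
P=[fixed_P("top"),fixed_P("scene")]; ims=[snapshot("top"),snapshot("scene")]
from fit import cyl,red,masks,fit,proj
out=[]
for p,im in zip(P,ims):
    m=proj(p,np.array([[*RING,.06]]))[0].astype(int); out.append(cv2.resize(im[m[1]-65:m[1]+65,m[0]-65:m[0]+65],(400,400),interpolation=cv2.INTER_CUBIC))
cv2.imwrite("pics/ring.png",np.hstack(out))
E
```

```text
[ 0.54951179  0.29000617 -0.31966474]
0.6868501980470055 86.28563845530152
[-0.22777502 -0.41359144 -3.06589096]
[ 0.42105965  0.18071802 -4.19441152] 0.6813852705564722 38.875
```

View pics/ring.png

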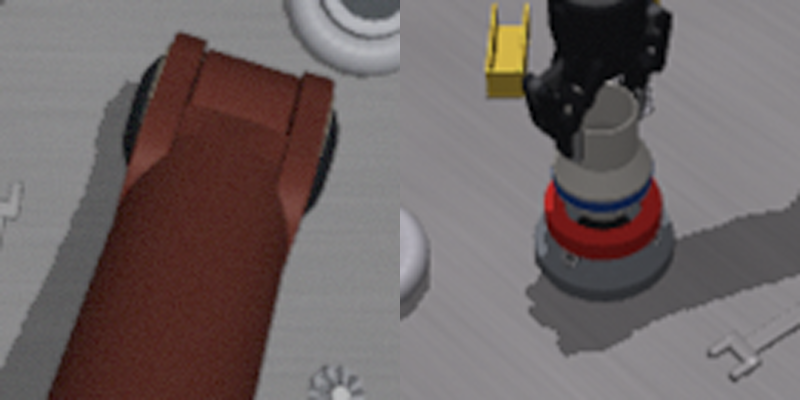

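The flask is gripped and hangs centred over the red ring (right half, ring at (605,215)). Now I lower it while watching the force.

```bash
python3 - <<'E'
from h import *
base=arm.read_ft_force()[2]; z=.201
arm.line_to([*RING,z],.05); L=[]
while z>.170:
    z-=.0015; arm.line_to([*RING,z],.03); arm.pause(.1); f=np.array(arm.read_ft_force()); L.append((round(z,4),*np.round(f-[0,0,base],1),round(arm.read_tool_pos()[2],4)))
    if f[2]-base>22 or np.hypot(*f[:2])>15: break
print(*L,sep="\n"); print(arm.read_opening(),arm.read_finger_force(),arm.read_time())
E
```

```text
(0.1995, np.float64(-0.4), np.float64(-0.4), np.float64(0.0), np.float64(0.1996))
(0.198, np.float64(-0.2), np.float64(-0.1), np.float64(0.4), np.float64(0.198))
(0.1965, np.float64(0.7), np.float64(-0.0), np.float64(-0.4), np.float64(0.1965))
(0.195, np.float64(0.2), np.float64(0.6), np.float64(2.5), np.float64(0.1953))
(0.1935, np.float64(1.0), np.float64(1.6), np.float64(6.6), np.float64(0.194))
(0.192, np.float64(1.6), np.float64(2.6), np.float64(7.5), np.float64(0.1923))
(0.1905, np.float64(1.0), np.float64(2.6), np.float64(9.2), np.float64(0.1909))
(0.189, np.float64(0.5), np.float64(2.9), np.float64(9.6), np.float64(0.1895))
(0.1875, np.float64(0.5), np.float64(3.1), np.float64(10.5), np.float64(0.1881))
(0.186, np.float64(-0.1), np.float64(2.8), np.float64(11.1), np.float64(0.1868))
(0.1845, np.float64(-0.2), np.float64(2.7), np.float64(12.2), np.float64(0.1855))
(0.183, np.float64(0.5), np.float64(2.8), np.float64(12.5), np.float64(0.1842))
(0.1815, np.float64(-0.4), np.float64(3.6), np.float64(13.8), np.float64(0.1828))
(0.18, np.float64(-1.1), np.float64(3.6), np.float64(15.0), np.float64(0.1815))
(0.1785, np.float64(-2.1), np.float64(3.4), np.float64(18.6), np.float64(0.1808))
(0.177, np.float64(-4.8), np.float64(4.2), np.float64(27.2), np.float64(0.1807))
0.6808177596169706 88.63618142902851 44.9083
```

The stop is reached: TCP at 0.1807, with the force rising steeply there. I'll ease off a little and check by picture.

```bash
python3 - <<'E'
from h import *
arm.line_to([*RING,.178],.02); arm.pause(.5); print(arm.read_ft_force(),arm.read_tool_pos(),arm.read_time())
s=snapshot("scene"); cv2.imwrite("pics/end.png",cv2.resize(s[150:300,220:420],(800,600),interpolation=cv2.INTER_CUBIC))
E
```

```text
[-2.88498838  4.4930796  18.20550098] [ 0.57962806 -0.0215694   0.18074729] 45.6583
```

View pics/end.png

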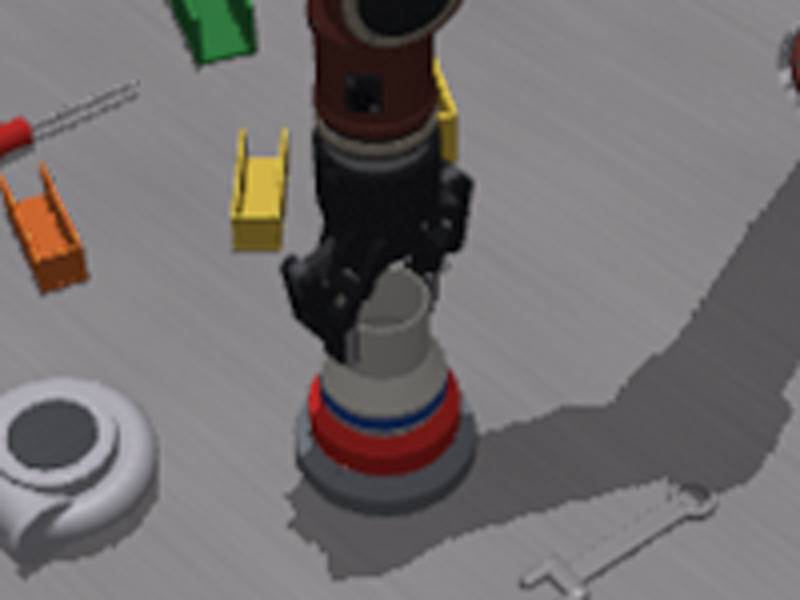

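The flask stands upright and centred in the ring (385,430), which is pressed down to the base. The scoop is upright on the bench at (260,195), so I'm handing in.

```bash
python3 -c "
from station import ticket; print(ticket.finish_job())"
```

```text
the job is handed in; nothing more can be done
None
```

I handed the job in with all six bushes in the flask, the scoop right side up in its old place, and the flask still held pressed down in the ring at its stop with about 22 N; the hand-in gave no verdict back.

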